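Load the spring balance, then pull and hold its pan brake

ROBOT

A 6-joint arm with a two-finger parallel gripper is mounted at the origin on a cart in front of the work surface, level with it; the furniture and walls round the work are solid. World frame = base frame: x ahead of the robot, y to its left, z up, the work surface at z = 0. Lengths are in m, angles in rad, forces in N, time in s.
With the tool pointing down it reaches from about 0.425 to 0.95 m from the base axis. Payload 3.5 kg.
Tool frame: the origin (TCP) lies between the finger pads; the fingertips stand 19 mm ahead of it and the grasp point (between the pads) is the TCP; z points along the fingers, y is the line along which they close (so a half turn about z gives the same grasp; the last joint's range is limited). The gripper opens to 85 mm and grips with 20 to 120 N. Pads are 22 mm wide; open, the fingers measure 114 mm over their backs; the gripper's body (76 mm by 85 mm) begins 54 mm behind the grasp point. The pads swing forward as they close: fully open they stand 13 mm farther back than shut.
Start: joints at [1.172, 0.286, 1.577, -0, 1.279, -0.15], TCP at [0.166, 0.654, 0.25] pointing down, gripper open.
Joint ranges: [-2.77, 2.77], [-0.9, 2.22], [0.21, 2.48], [-1.53, 4.67], [0.24, 2.81], [-2.84, 2.84]. Speed limits (rad/s): [2.79, 2.79, 3.14, 3.14, 3.14, 3.14].

INTERFACE

Orientations are given as a unit quaternion [x, y, z, w].
In Python, from plant import get_state, cams, ctrl gives the robot as it stands. The module is installed in compiled form; this text tells all that it offers.
- The arm moves only by the tool jog_arm, never from a script. Its argument "deltas" is text: rows parted by semicolons, each of 6 numbers parted by spaces: the shift along the world's x, y, z normalised to -1 to 1, where 1 is 0.02 m, then the turn, a rotation vector about the world's x, y, z normalised to -1 to 1, where 1 is 0.1 rad. In form: x y z ax ay az; .... A call has 1 to 20 rows; each row shifts and turns the commanded pose from where the row before left it; what a row does not reach is not made up. A row lasts 1/8 s, in which the tool goes at most 62.5 mm and 10.7 degrees, less where a joint would pass 70% of its speed; a pose out of reach is approached as far as the arm can. A call with a number of a shift or a turn outside -1 to 1 is refused whole. A call with a gripper value outside its range is refused whole. "gripper" is the opening, from 0 (shut) to 1 (fully open), set as the call begins (left out, the last holds). The fingers move at their own pace and stop on an object; "squeeze" is the grip in N (left out, the last holds). Time passes only in rows, so rows that do not move let the fingers close. It gives the time, the measured TCP pose, the force, the opening and the grip force at its end, in the units of the state.
- get_state(): the state, without advancing time (a new reading comes with each control period).
- cams.read_camera(name): name is "scene" or "top" or "wrist"; returns a dict with "color" (400x640x3 uint8, blue, green, red), "vfov" (degrees; the focal length in pixels is half the picture's height over the tangent of half this angle, whatever the lens; pixels are square), "cx", "cy" (the principal point, pixels), "rvec" (rotation vector, rad) and "tvec" (3), from world to camera coordinates, as OpenCV has them. Camera axes: x right, y down, z forward; pixel columns grow to the right and rows downward; lengths in m; the calibration is good to about 2 mm. The wrist camera is an equidistant fisheye: a pixel r from the principal point sees the ray r / f radians off the axis. A picture is of the moment at which its call begins. There is no depth.
- ctrl.sign_off(): hands the job in; it is judged then, once.
The state is a dict: "time": time; "qpos": joint angles; "dq": joint speeds; "joint_efforts": joint torques, N m; "eef_pos": TCP position; "tcp_rot": TCP orientation; "contact_force": force on the tool from outside, world axes, zero at the start; "wrist_torque": the same for the moment, N m; "opening": opening from 0.0 (shut) to 1.0 (fully open); "finger_force": force on a finger pad.
Only numpy, scipy, OpenCV 4.12 (cv2) and the standard library are available. Lean on these libraries where they do the work, as an engineer would, in place of code of your own. Each camera call takes 0.05 s, during which the arm holds its last target. There are 200 camera calls.

TASK

Stand vials from the bench upright on the pan of the spring balance, just as many as it takes for the pan's pointer to rest inside the black window frame on the front of the housing, between the frame's upper and lower bars. Then pull the balance's spring-return brake handle out towards you until its pointer is level with the thin upright fin of the index clamp on the rail beside it. Finish while still gripping the handle and keeping it there, since it springs back when let go; leave spare vials standing on the bench and do not disturb the other things there.

Things in the scene. Friction and masses are not known exactly. Their poses are not given: they have to be found in the camera images.
- balance: white housing 130 x 235 x 70 mm fixed to the bench. Origin on the bench under it; x points to its back (front face at x = -65 mm, towards the robot), y to its left, z up. The sprung pan is on the right (y = -55 mm), the brake handle sticks out of the front on the left (y = +70 mm); left of it an aluminium rail (y = +130 mm, z = 40 to 50 mm) runs forward to x = -188 mm
- pan (a joint): how far the pan has sunk, m: 0 empty, 0.050 at its stop; settles in about a second after a change. Spring 26 N/m: each vial sinks it about 10 mm
- pan_center (a point): centre of the top face of the steel weighing pan, 120 (x) x 124 (y) mm, sides parallel to the housing's, with a rim 3 mm high and 3 mm wide; 120 mm over the bench when empty, it sinks with the load and does not tilt; axes as the balance
- pan_pointer (a point): tip of the pan's pointer, a thin bar bent down in front of the housing and ending in a level bar 26 mm wide, 1.8 mm thick; 64 mm over the bench when the pan is empty, it moves down with the pan in front of the white scale plate and the window frame
- brake (a joint): how far the brake handle is pulled out, m: 0 home (where its spring keeps it), 0.070 at its stop. Takes about 5 N to start and 1.2 N more per 10 mm
- brake_grip (a point): middle of the handle's bar: level steel bar 12 mm thick along y, 45 mm over the bench, 55 mm in front of the housing when home. Two 8 mm rods join it to the housing 34 mm either side of the middle; the 60 mm between them is open: pinch it from above at its middle, one finger in front, one behind. It is pulled along the balance's -x; axes as the balance
- brake_pointer (a point): tip of the handle's pointer, a 5 mm pin that continues the bar to the left, 53 mm left of the bar's middle and moving with it
- index: index clamp, a dark steel clip 12 x 14 mm on the rail with a thin upright steel fin, 2.5 mm thick, up to 18 mm above the origin. Fixed; its place differs each time (28 to 48 mm in front of the pointer's home). Origin in the rail under the fin; axes as the balance. The pull is right when pointer and fin are level along the balance's x
- vial_1: vial with a wide purple cap, 55 mm high, about 27 g, standing on the bench; body 24 mm across, cap (the top 20 mm) 26 mm. Origin under its centre. The vials stand at x = 0.42 to 0.50; behind them is a blue unit with a canister 0.25 m high (from x = 0.57, y below 0.1), and from x = 0.71 there are shelves: keep the hand clear of these
- vial_2: a vial like vial_1
- vial_3: a vial like vial_1
- stain_bottle: brown bottle with a black cap, 43 mm across and 85 mm high; leave alone. Origin under its centre
- mask: small clear funnel-shaped mask on a wide ring, 33 mm across and 38 mm high; leave alone. Origin under its centre
- syringe: syringe, 124 mm long, lying on the bench; leave alone. Origin under its middle
- tape: roll of tape, 96 mm across and 25 mm high; leave alone. Origin under its centre
- window: the target: a black frame 55 mm wide on the white scale plate below the pan, with a level bar 9.5 mm above and one 9.5 mm below its origin (the middle), each 2 mm thick. Fixed; its height differs each time (middle 39 to 53 mm over the bench), so that one or two vials are needed. Axes as the balance

How it is judged:
By the outcome, as a careful person would: the job done as asked, in the order asked, and still so for the second after the job is handed in, while the arm keeps its last pose, push and grip.
It also fails if it takes over 67 s, if anything falls off the work surface, if the arm or the gripper's body presses on something with over 40 N, if the wrist force passes 120 N, or if a joint passes its speed limit or range.

## Working session

There is one attempt and no reset: what is moved stays moved. The work goes in short steps, Python scripts to look and compute and a tool call to move; the robot and the scene stay as the last step left them, time stands still between calls to the robot, and variables do not carry over. Pictures are saved under pics/ and viewed, at most 10 in all, crops included, and the job is handed in when it is done.

Besides the shell and the picture viewer there is one more tool, called after ">>>" by a JSON object that holds its "method" and its "body", one argument or row to a line. jog_arm: Moves the arm, as the interface text tells. Its arguments: {"type":"object","properties":{"deltas":{"type":"string"},"gripper":{"type":"number"},"squeeze":{"type":"number"}},"required":["deltas"]}

```bash
mkdir -p pics; cat > h.py <<'E'
import numpy as np, cv2
from plant import get_state, cams, ctrl
def cam(n):
    d=cams.read_camera(n); d['f']=d['color'].shape[0]/2/np.tan(np.radians(d['vfov'])/2); d['n']=n
    d['R']=cv2.Rodrigues(np.array(d['rvec'],float))[0]; d['t']=np.array(d['tvec'],float).ravel(); return d
def ray(d,u,v):
    x,y=u-d['cx'],v-d['cy']
    if d['n']=='wrist':
        r=np.hypot(x,y); th=r/d['f']; c=np.array([x/r*np.sin(th),y/r*np.sin(th),np.cos(th)]) if r>0 else np.array([0,0,1.])
    else: c=np.array([x/d['f'],y/d['f'],1.])
    c=d['R'].T@c; return -d['R'].T@d['t'], c/np.linalg.norm(c)
def onz(d,u,v,z):
    o,r=ray(d,u,v); return o+r*(z-o[2])/r[2]
def proj(d,p):
    c=d['R']@np.array(p,float)+d['t']
    if d['n']=='wrist':
        q=np.hypot(c[0],c[1]); th=np.arctan2(q,c[2]); return d['cx']+d['f']*th*c[0]/q, d['cy']+d['f']*th*c[1]/q
    return d['cx']+d['f']*c[0]/c[2], d['cy']+d['f']*c[1]/c[2]
def tri(a,b):
    A=np.zeros((3,3));B=np.zeros(3)
    for o,r in (a,b):
        P=np.eye(3)-np.outer(r,r);A+=P;B+=P@o
    return np.linalg.solve(A,B)
E
python3 - <<'E'
from h import *
for n in ("scene","top"):
    d=cam(n); cv2.imwrite(f"pics/{n}0.png",d['color']); print(n,d['f'],d['cx'],d['cy'],-d['R'].T@d['t'],d['R'][2])
print(get_state())
E
```

```text
scene 408.83795203927053 313.63641324435423 202.5985059826736 [ 0.11838728 -0.58384509  1.00291146] [ 0.32506813  0.57447504 -0.75120512]
top 373.3167895387309 313.7612988027774 195.6215213829416 [0.36578073 0.10195634 1.27550897] [ 1.23014410e-01 -8.90991920e-04 -9.92404485e-01]
{'time': 0.1, 'qpos': array([ 1.17198464e+00,  2.87156972e-01,  1.57804535e+00, -8.54914833e-06,
        1.27862241e+00, -1.49985578e-01]), 'dq': array([ 1.71710949e-05,  6.27911483e-04, -4.45926155e-03,  1.28197662e-04,
       -1.58860058e-03, -2.20686041e-04]), 'joint_efforts': array([ 3.49477996e-04, -4.07296801e+01, -2.93698883e+01, -1.76080594e-04,
        3.45273402e-03, -2.30741131e-05]), 'eef_pos': array([0.16597202, 0.65369499, 0.2490242 ]), 'tcp_rot': array([ 1.24091043e-01,  9.92270209e-01, -1.07539867e-03, -2.98473090e-04]), 'contact_force': array([-0.73659532,  0.36310272,  0.16669791]), 'wrist_torque': array([0.06067499, 0.02555882, 0.00307334]), 'finger_force': 0.0, 'opening': 1.0013472172328508}
```

View pics/scene0.png

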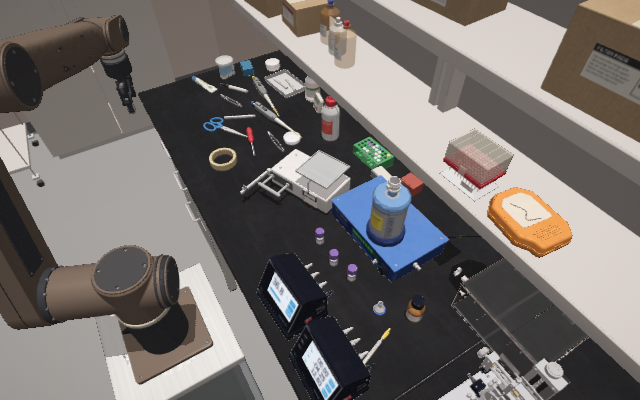

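View pics/top0.png

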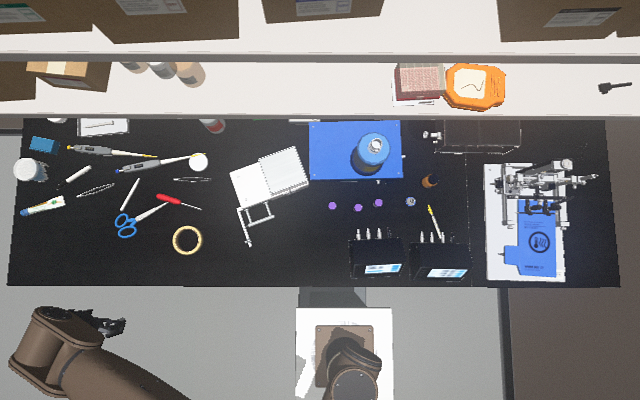

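The scene view shows the balance at about (300,180) and the purple vials at (320,236), (334,257) and (352,272). In the top view the vials are at (332,206), (358,207) and (378,203), with the balance at about (270,180) and its handle at (260,213).

```bash
python3 - <<'E'
from h import *
s=cam("scene");t=cam("top")
C={}
for d in (s,t):
    hsv=cv2.cvtColor(d['color'],cv2.COLOR_BGR2HSV)
    m=cv2.inRange(hsv,(120,60,40),(160,255,255)); n,l,st,c=cv2.connectedComponentsWithStats(m)
    C[d['n']]=[(c[i],st[i,4]) for i in range(1,n) if st[i,4]>12]; print(d['n'],C[d['n']])
for c,a in C['top']: print('top z.05',onz(t,*c,.05))
for c,a in C['scene']: print('scene z.047',onz(s,*c,.045))
a=cv2.resize(s['color'][140:220,235:360],None,fx=6,fy=6,interpolation=cv2.INTER_CUBIC)
b=cv2.resize(t['color'][140:255,222:317],None,fx=5,fy=5,interpolation=cv2.INTER_CUBIC)
cv2.imwrite("pics/a.png",a);cv2.imwrite("pics/b.png",b)
E
```

```text
scene [(array([319.3255814 , 231.97674419]), np.int32(86)), (array([333.51578947, 253.78947368]), np.int32(95)), (array([352.02970297, 268.85148515]), np.int32(101))]
top [(array([378.22222222, 202.58730159]), np.int32(63)), (array([331.95238095, 205.71428571]), np.int32(63)), (array([357.77419355, 207.51612903]), np.int32(62))]
top z.05 [ 0.49518006 -0.11199518  0.05      ]
top z.05 [0.48434509 0.04078084 0.05      ]
top z.05 [ 0.47864282 -0.04429817  0.05      ]
scene z.047 [0.48889321 0.04124172 0.045     ]
scene z.047 [ 0.48340667 -0.04507638  0.045     ]
scene z.047 [ 0.50020142 -0.11274371  0.045     ]
```

View pics/a.png

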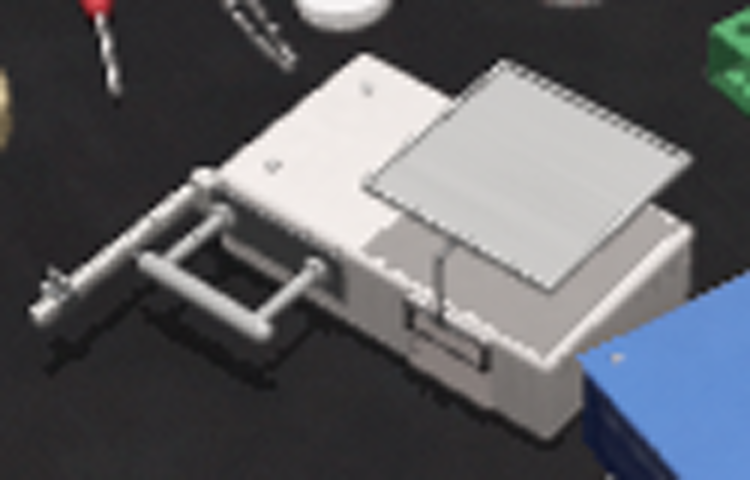

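View pics/b.png

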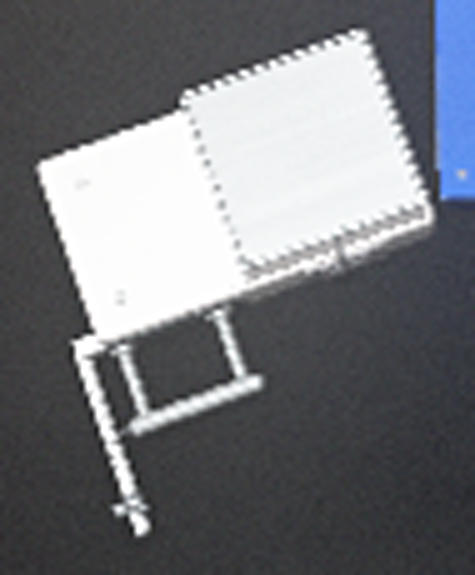

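The scene crop shows the pan with its pointer stem entering the black window frame, the handle, and the index clamp near the rail's end. The top crop (5x, offset 222,140) has pan corners at (185,97), (362,35), (430,212) and (245,272), the bar from (135,428) to (260,382), and the clamp at (130,510).

```bash
python3 - <<'E'
from h import *
t=cam("top");s=cam("scene")
T=lambda x,y,z:onz(t,222+x/5,140+y/5,z)
S=lambda x,y,z:onz(s,235+x/6,140+y/6,z)
P=[T(*p,.123) for p in((185,97),(362,35),(430,212),(245,272))]; Q=[S(*p,.123) for p in((365,185),(505,60),(692,158),(550,290))]
# Q order: left-front, left-back, right-back, right-front ; P: leftback, rightback,rightfront,leftfront
Pc=np.mean(P,0);Qc=np.mean(Q,0);print('pan',Pc,Qc)
yaw=lambda v:np.degrees(np.arctan2(v[1],v[0]))
print([yaw(v) for v in(P[0]-P[3],P[1]-P[2])],[yaw(v)-90 for v in (P[0]-P[1],P[3]-P[2])])
print([yaw(v) for v in(Q[1]-Q[0],Q[2]-Q[3])],[yaw(v)-90 for v in (Q[1]-Q[2],Q[0]-Q[3])])
b=[T(135,428,.045),T(260,382,.045)];b2=[S(145,262,.045),S(262,328,.045)]
print('bar',b,b2,yaw(b[0]-b[1])-90,yaw(b2[0]-b2[1])-90)
print('rail', T(85,345,.05),T(142,530,.05),yaw(T(85,345,.05)-T(142,530,.05)))
print('clamp',T(130,510,.055),S(55,285,.055))
print('housing',T(40,165,.07),T(95,340,.07),yaw(T(40,165,.07)-T(95,340,.07)),yaw(S(365,55,.07)-S(215,180,.07)))
E
```

```text
pan [0.58715767 0.19732046 0.123     ] [0.59515967 0.19506974 0.123     ]
[np.float64(19.67157379951526), np.float64(21.051087076593166)] [np.float64(19.96395848981473), np.float64(18.362382409402286)]
[np.float64(22.03280174843513), np.float64(20.32974394531005)] [np.float64(20.45730247531617), np.float64(20.54088818056944)]
bar [array([0.41832826, 0.31348863, 0.045     ]), array([0.44884758, 0.23178754, 0.045     ])] [array([0.42289513, 0.31184719, 0.045     ]), array([0.45497448, 0.23542457, 0.045     ])] 20.483099513767172 22.770842090062544
rail [0.47254192 0.34686994 0.05      ] [0.35192756 0.30646878 0.05      ] 18.518862389653982
clamp [0.36481946 0.31372389 0.055     ] [0.37122655 0.31215143 0.055     ]
housing [0.5890702 0.3756275 0.07     ] [0.47406928 0.33648473 0.07      ] 18.796989937588858 21.47571767283556
```

>>> {"method": "jog_arm", "body": {
  "deltas": ".5 -.96 0 0 0 -.305;.5 -.96 0 0 0 -.305;.5 -.96 0 0 0 -.305;.5 -.96 0 0 0 -.305;.5 -.96 0 0 0 -.305;.5 -.96 0 0 0 -.305;.5 -.96 0 0 0 -.305;.5 -.96 0 0 0 -.305;.5 -.96 0 0 0 -.305;.5 -.96 0 0 0 -.305;.5 -.96 0 0 0 -.305;.5 -.96 0 0 0 -.305;.5 -.96 0 0 0 -.305;.5 -.96 0 0 0 -.305;.5 -.96 0 0 0 -.305;.5 -.96 0 0 0 -.305;.5 -.96 0 0 0 -.305;.5 -.96 0 0 0 -.305;.5 -.96 0 0 0 -.305;.5 -.96 0 0 0 -.305",
  "gripper": 0.7
}}

```text
time: 2.8
eef_pos: [0.3665, 0.2689, 0.2504]
tcp_rot: [0.417, 0.909, 0.0, 0.0]
contact_force: [-0.2, -0.2, 0.1]
opening: 0.701
finger_force: 0.0
```

```bash
python3 - <<'E'
from h import *
w=cam("wrist");s=get_state();print(s['time'],s['eef_pos'],s['tcp_rot'],s['contact_force'],w['f'],-w['R'].T@w['t'],w['R'][2])
for p in ((.437,.273,.045),(.591,.196,.12),(.487,.041,.05)): print(proj(w,p))
cv2.imwrite("pics/w0.png",w['color'])
E
```

```text
2.85 [0.36740001 0.26743717 0.25036085] [ 4.18203952e-01  9.08352655e-01 -4.74915965e-04  8.26419305e-04] [ 0.45694252 -0.9137706   0.19045681] 309.70691628693146 [0.31716173 0.32623872 0.37439912] [ 0.19122164 -0.22270004 -0.95594926]
(np.float64(365.28366972543677), np.float64(214.52637470908604))
(np.float64(418.45633699934837), np.float64(358.5009175918106))
(np.float64(276.3758793916919), np.float64(351.5203845667486))
```

View pics/w0.png

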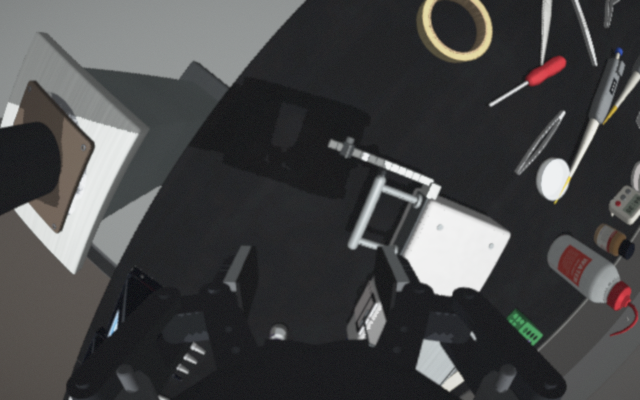

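The wrist view shows the handle bar from (378,180) to (355,247), the clamp at (345,148), and the window and pointer at (365,310). The predicted bar middle (365,214) agrees with it.

```bash
python3 - <<'E'
import cv2,numpy as np
w=cv2.imread("pics/w0.png")
a=cv2.resize(w[120:200,320:450],None,fx=5,fy=5,interpolation=cv2.INTER_CUBIC)[:, :400]
b=cv2.resize(w[270:350,340:420],None,fx=5,fy=5,interpolation=cv2.INTER_CUBIC)
cv2.imwrite("pics/c.png",np.hstack([a,b]))
E
```

```text
(no output)
```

View pics/c.png

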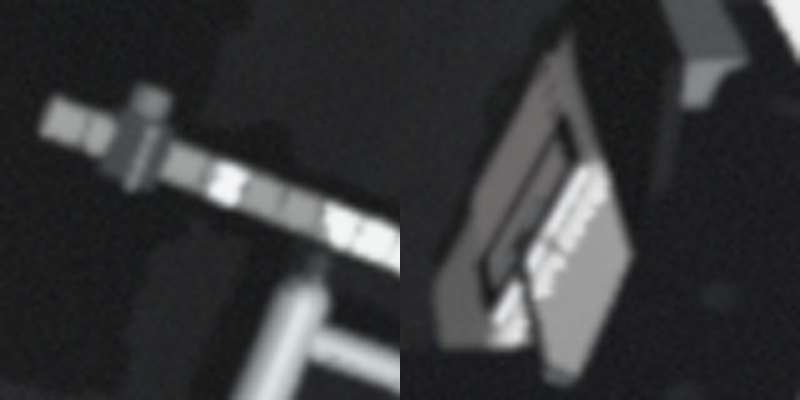

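Crop (5x, offset 320,120 on the left and 340,270 on the right): the fin stripe runs from (155,130) to (135,185), the pin tip is near (315,268), and the frame's lower bar goes from (563,118) to (483,262), with its upper bar from (582,160) to (497,303).

```bash
cat >> h.py <<'E'
YAW=np.radians(20.3); X=np.array([np.cos(YAW),np.sin(YAW),0]);Y=np.array([-X[1],X[0],0])
O=np.array([.591,.196,0])+.055*Y
def bal(p): p=np.array(p)-O; return np.array([p@X,p@Y,p[2]])
def onfront(d,u,v,x=-.067):
    o,r=ray(d,u,v); return o+r*((x-(o-O)@X)/(r@X))
E
python3 - <<'E'
from h import *
w=cam("wrist")
L=lambda x,y,z:bal(onz(w,320+x/5,120+y/5,z)); F=lambda x,y:bal(onfront(w,340+(x-400)/5,270+y/5))
print('fin',L(155,130,.063),L(135,185,.063),L(145,158,.063));print('pin',L(315,268,.045)); print('bar',bal(onz(w,378,180,.045)),bal(onz(w,355,247,.045)))
print('rail end',L(50,100,.05),L(45,130,.05))
for p in((563,118),(483,262),(582,160),(497,303)): print('win',F(*p))
E
```

```text
fin [-0.16448505  0.13640903  0.063     ] [-0.16417822  0.12440534  0.063     ] [-0.16429616  0.13032263  0.063     ]
pin [-0.11719474  0.1194314   0.045     ]
bar [-0.1196487   0.11072793  0.045     ] [-0.11264189  0.02658291  0.045     ]
rail end [-0.18553582  0.13350183  0.05      ] [-0.18427451  0.12717202  0.05      ]
win [-0.067      -0.02426342  0.05129796]
win [-0.067      -0.07446907  0.05112718]
win [-0.067      -0.02157205  0.07327039]
win [-0.067      -0.07116403  0.07178094]
```

>>> {"method": "jog_arm", "body": {
  "deltas": ".5 -.96 0 0 0 -.305;.5 -.96 0 0 0 -.305;.5 -.96 0 0 0 -.305;.5 -.96 0 0 0 -.305;.5 -.96 0 0 0 -.305;.5 -.96 0 0 0 -.305;.5 -.96 0 0 0 -.305;.5 -.96 -.5 0 0 -.305;.5 -.96 -1 0 0 -.305;.5 -.96 -1 0 0 -.305;.5 -.96 -1 0 0 -.305;.5 -.8 -.5 0 0 -.305;0 0 0 0 0 0;0 0 0 0 0 0"
}}

```text
time: 4.65
eef_pos: [0.4865, 0.0434, 0.1711]
tcp_rot: [0.575, 0.818, 0.0, 0.0]
contact_force: [-0.3, 0.3, 0.5]
opening: 0.698
finger_force: 0.0
```

```bash
cat > v.py <<'E'
from h import *
w=cam("wrist");s=get_state();print(s['time'],s['eef_pos'],s['tcp_rot'])
hsv=cv2.cvtColor(w['color'],cv2.COLOR_BGR2HSV)
m=cv2.inRange(hsv,(115,50,30),(165,255,255)); n,l,st,c=cv2.connectedComponentsWithStats(m)
for i in range(1,n):
    if st[i,4]>25: print(c[i],st[i],onz(w,*c[i],.050))
E
python3 v.py
```

```text
4.7 [0.48645202 0.04348775 0.17120398] [5.74555074e-01 8.18465640e-01 4.42256608e-04 5.16963001e-04]
[314.54444444 201.6959596 ] [298 184  34  36 990] [0.48554808 0.04183096 0.05      ]
[102.94042553 261.92765957] [ 68 237  72  59 940] [ 0.29216014 -0.10086453  0.05      ]
[133.37037037 249.18518519] [128 245  10   9  27] [ 0.33104742 -0.06702082  0.05      ]
[565.22222222 268.08333333] [558 255  15  28  36] [0.79725999 0.06438979 0.05      ]
[278.67957746 281.25586854] [263 265  32  34 852] [ 0.48028125 -0.04235628  0.05      ]
[144.39285714 272.57142857] [141 266   7  13  28] [ 0.34650155 -0.08952525  0.05      ]
[ 80.31818182 276.90909091] [ 74 270  12  15  44] [ 0.25644477 -0.13984718  0.05      ]
[128.52413793 293.07586207] [117 281  27  23 145] [ 0.32805409 -0.12720274  0.05      ]
[109.57575758 299.57575758] [ 95 284  26  35 198] [ 0.30137684 -0.15140314  0.05      ]
[ 93.75    293.78125] [ 89 288  12  11  32] [ 0.27712219 -0.15533297  0.05      ]
[136.375  300.6875] [133 295   8  11  32] [ 0.33870201 -0.13309117  0.05      ]
[124.76923077 310.65384615] [119 307  10   9  26] [ 0.32320664 -0.15730029  0.05      ]
[119.70588235 318.14705882] [116 311   8  15  34] [ 0.31571736 -0.17426708  0.05      ]
[275.424 331.152] [262 320  28  23 500] [ 0.49467342 -0.10347805  0.05      ]
[108.6097561  330.04878049] [101 322  14  14  41] [ 0.29746502 -0.20709368  0.05      ]
```

>>> {"method": "jog_arm", "body": {
  "deltas": "-.05 -.08 -1 0 0 0;0 0 -1 0 0 0;0 0 -1 0 0 0;0 0 -1 0 0 0;0 0 -1 0 0 0;0 0 -1 0 0 0;0 0 -.6 0 0 0;0 0 0 0 0 0"
}}

```text
time: 5.7
eef_pos: [0.4847, 0.0418, 0.038]
tcp_rot: [0.575, 0.818, -0.0, -0.001]
contact_force: [-0.4, -0.1, 1.0]
opening: 0.701
finger_force: 0.0
```

>>> {"method": "jog_arm", "body": {
  "deltas": "0 0 0 0 0 0;0 0 0 0 0 0;0 0 0 0 0 0;0 0 0 0 0 0;0 0 0 0 0 0;0 0 0 0 0 0",
  "gripper": 0.1,
  "squeeze": 20
}}

```text
time: 6.45
eef_pos: [0.486, 0.0413, 0.0393]
tcp_rot: [0.575, 0.818, 0.0, 0.001]
contact_force: [-0.5, 0.9, 5.4]
opening: 0.294
finger_force: 19.9
```

>>> {"method": "jog_arm", "body": {
  "deltas": "0 0 1 0 0 0;0 0 1 0 0 0;0 0 1 0 0 0;0 0 1 0 0 0;0 0 1 0 0 0;0 0 1 0 0 0;0 0 1 0 0 0;0 .5 1 0 0 0;0 1 .5 0 0 0;0 1 0 0 0 0;0 1 0 0 0 0;.3 1 0 0 0 0;.6 1 0 0 0 0;.8 1 0 0 0 0;.8 1 0 0 0 0;.8 1 0 0 0 0;.8 .5 0 0 0 0;.7 0 0 0 0 0;0 0 0 0 0 0"
}}

```text
time: 8.82
eef_pos: [0.5816, 0.2209, 0.2077]
tcp_rot: [0.575, 0.818, -0.0, -0.0]
contact_force: [-0.4, 0.1, 0.5]
opening: 0.293
finger_force: 19.8
```

```bash
python3 - <<'E'
from h import *
s=cam("scene");t=cam("top");w=cam("wrist");st=get_state();print(st['time'],st['eef_pos'],st['opening'],st['finger_force'],st['contact_force'])
a=cv2.resize(s['color'][140:220,250:360],None,fx=4,fy=4,interpolation=cv2.INTER_CUBIC)
b=cv2.resize(w['color'],(600,375))[:280]
c=np.zeros((600,600,3),np.uint8);c[:280]=b;c[280:600,:440]=a
cv2.imwrite("pics/d.png",c);cv2.imwrite("pics/w1.png",w['color'])
E
```

```text
8.975 [0.5807151  0.22091327 0.20803805] 0.2905404400790275 19.827420101719326 [ 0.76874683  0.02249044 -0.88078626]
```

View pics/d.png

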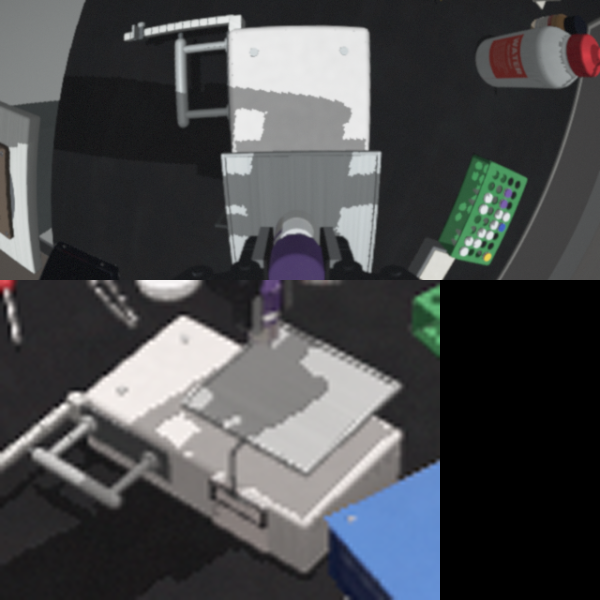

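The vial is held over the pan. In the wrist view the pan's left-edge corners are at (222,153) and (380,152) at 0.9375 scale, and the scene crop shows the pointer stem meeting the frame's top bar.

```bash
python3 - <<'E'
from h import *
w=cam("wrist");k=1/.9375
for u,v in((222,153),(380,152)):
    p=onz(w,u*k,v*k,.123);print(p,bal(p)) 
print('tcp',bal(get_state()['eef_pos']))
for u,v in((231,28),(369,28)): print('house',bal(onz(w,u*k,v*k,.07)))
print('bar',bal(onz(w,183*k,40*k,.045)),bal(onz(w,184*k,124*k,.045)),'rail/fin',bal(onz(w,137*k,30*k,.063)))
E
```

```text
[0.51528524 0.23814714 0.123     ] [-0.05638969  0.01079748  0.123     ]
[0.62620057 0.27892321 0.123     ] [0.06178325 0.01056043 0.123     ]
tcp [-0.00099842 -0.02800932  0.20816406]
house [-0.05875184  0.11794649  0.07      ]
house [0.06580463 0.11727822 0.07      ]
bar [-0.11541451  0.11776331  0.045     ] [-0.11697778  0.02922682  0.045     ] rail/fin [-0.16077741  0.1329985   0.063     ]
```

>>> {"method": "jog_arm", "body": {
  "deltas": ".1 0 -1 0 0 0;0 0 -.7 0 0 0;0 0 -.4 0 0 0;0 0 -.2 0 0 0;0 0 -.2 0 0 0;0 0 -.2 0 0 0;0 0 -.1 0 0 0;0 0 0 0 0 0"
}}

```text
time: 10.02
eef_pos: [0.5832, 0.2214, 0.1524]
tcp_rot: [0.575, 0.818, 0.0, 0.0]
contact_force: [-0.2, 0.4, 0.4]
opening: 0.293
finger_force: 19.8
```

>>> {"method": "jog_arm", "body": {
  "deltas": "0 0 0 0 0 0;0 0 0 0 0 0;0 0 0 0 0 0;0 0 0 0 0 0;0 0 .3 0 0 0;0 0 .5 0 0 0;0 0 1 0 0 0;0 0 1 0 0 0;0 0 1 0 0 0;0 -1 1 0 0 0;0 -1 0 0 0 0;-.8 -1 0 0 0 0;-1 -1 0 0 0 0;-1 -1 0 0 0 0;-1 -1 0 0 0 0;-.5 -1 0 0 0 0;0 0 0 0 0 0;0 0 0 0 0 0",
  "gripper": 0.55
}}

```text
time: 12.28
eef_pos: [0.4972, 0.081, 0.248]
tcp_rot: [0.575, 0.818, -0.0, -0.0]
contact_force: [0.4, 0.6, 0.2]
opening: 0.546
finger_force: 0.0
```

```bash
python3 - <<'E'
from h import *
s=cam("scene");w=cam("wrist");st=get_state();print(st['time'],st['eef_pos'])
a=cv2.resize(s['color'][145:215,275:355],None,fx=5,fy=5,interpolation=cv2.INTER_CUBIC)
b=cv2.resize(w['color'][:,120:520],None,fx=1,fy=1)
c=np.zeros((400,800,3),np.uint8);c[:,:400]=b;c[:350,400:800]=a
cv2.imwrite("pics/e.png",c);cv2.imwrite("pics/w2.png",w['color'])
E
```

```text
12.375 [0.49739011 0.08155188 0.24809551]
```

View pics/e.png

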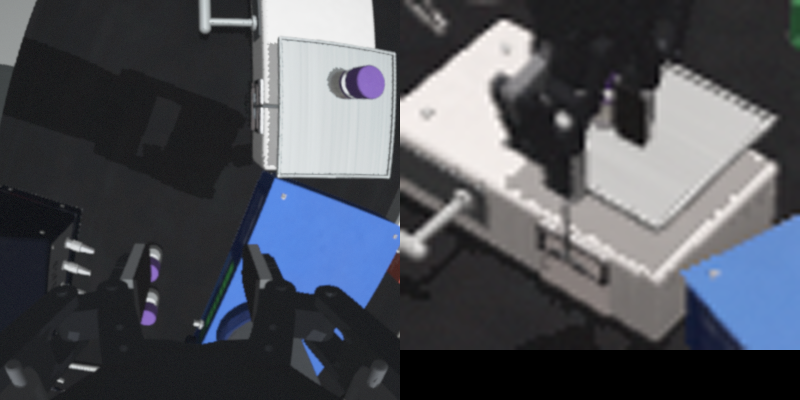

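The vial stands on the pan (purple cap at (365,82)). The pointer reaches into the frame at about (568,245) in the scene crop. I'll take a lower, frontal wrist look.

>>> {"method": "jog_arm", "body": {
  "deltas": "-.4 -.15 -1 0 0 0;-.4 -.15 -1 0 0 0;-.4 -.15 -1 0 0 0;-.4 -.15 -1 0 0 0;-.4 -.15 -1 0 0 0;-.4 -.15 -1 0 0 0;-.5 -.2 -1 0 0 0;-.5 -.15 -.9 0 0 0;0 0 0 0 0 0;0 0 0 0 0 0"
}}

```text
time: 13.62
eef_pos: [0.4302, 0.0566, 0.0911]
tcp_rot: [0.575, 0.818, 0.0, 0.001]
contact_force: [0.8, 0.3, 0.4]
opening: 0.553
finger_force: 0.0
```

```bash
python3 - <<'E'
from h import *
w=cam("wrist");st=get_state();print(st['time'],st['eef_pos'],st['contact_force'])
O2=O+.003*X+.0036*Y
p=O2-.067*X-.055*Y+[0,0,.05];u,v=proj(w,p);print(u,v)
x0,y0=int(u)-50,max(0,int(v)-50)
print(x0,y0);c=cv2.resize(w['color'][y0:y0+100,x0:x0+100],None,fx=6,fy=6,interpolation=cv2.INTER_CUBIC)
cv2.imwrite("pics/f.png",c);cv2.imwrite("pics/w3.png",w['color'])
for z in (.04,.045,.05,.055,.06,.065): print(z,(np.array(proj(w,O2-.067*X-.055*Y+[0,0,z]))-[x0,y0])*6)
E
```

```text
13.675 [0.43048019 0.05655925 0.09138853] [ 0.44800304  0.21472327 -0.02105796]
530.8970387523716 116.18043445664618
480 66
0.04 [251.50051269 295.07607497]
0.045 [277.9578183  297.97925833]
0.05 [305.38223251 301.08260674]
0.055 [333.81521606 304.40204834]
0.06 [363.29944202 307.95487268]
0.065 [393.8786724  311.75984076]
```

View pics/f.png

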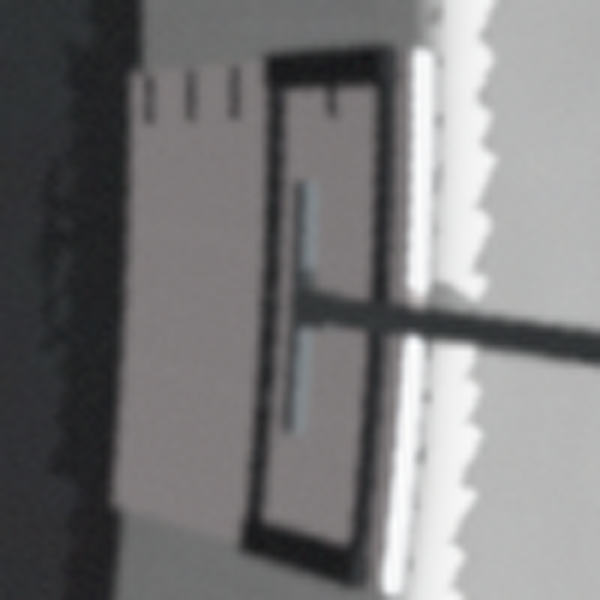

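The frame's bars are at columns 270 (lower) and 375 (upper), and the pointer bar is at about 305. It lies inside the frame even with parallax, so one vial is enough. Next is the handle.

>>> {"method": "jog_arm", "body": {
  "deltas": "0 0 1 0 0 0;0 0 1 0 0 0;0 0 1 0 0 0;0 1 .9 0 0 0;0 1 0 0 0 0;0 1 0 0 0 0;0 1 0 0 0 0;0 1 0 0 0 0;0 1 0 0 0 0;0 1 0 0 0 0;0 1 0 0 0 0;.1 1 0 0 0 0;.1 1 0 0 0 0;.1 .95 0 0 0 0;0 0 0 0 0 0;0 0 0 0 0 0",
  "gripper": 0.55
}}

```text
time: 15.68
eef_pos: [0.4352, 0.2752, 0.1684]
tcp_rot: [0.575, 0.818, -0.0, 0.0]
contact_force: [0.1, -0.6, -0.3]
opening: 0.548
finger_force: 0.0
```

```bash
python3 - <<'E'
from h import *
w=cam("wrist");st=get_state();print(st['time'],st['eef_pos'],st['contact_force'])
print(proj(w,[.4366,.2761,.045]))
c=w['color'][20:320,170:470];c=cv2.resize(c,None,fx=2,fy=2,interpolation=cv2.INTER_CUBIC)
cv2.imwrite("pics/g.png",c)
E
```

```text
15.725 [0.43513245 0.27500319 0.16828868] [-0.91239078  0.78852898  0.67333416]
(np.float64(318.3275867961658), np.float64(199.16091917421224))
```

View pics/g.png

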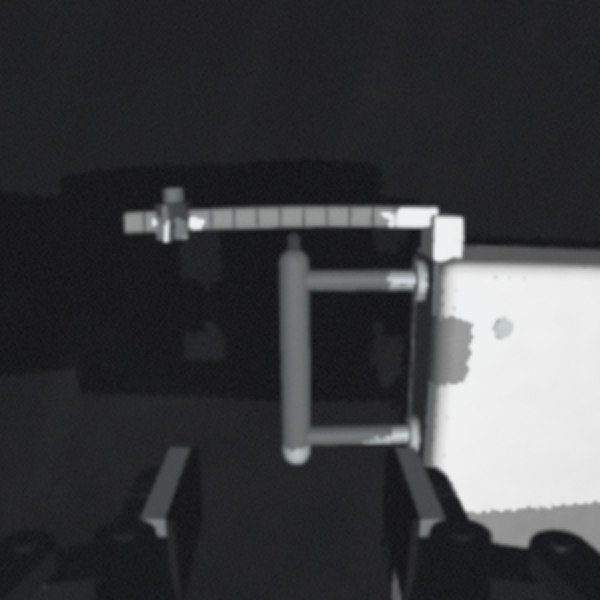

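The bar middle is at crop (295,357), which matches the prediction. The pin tip is at (293,238) and the fin at about (168,225).

>>> {"method": "jog_arm", "body": {
  "deltas": ".07 .05 -1 0 0 0;0 0 -1 0 0 0;0 0 -1 0 0 0;0 0 -1 0 0 0;0 0 -1 0 0 0;0 0 -.8 0 0 0;0 0 -.3 0 0 0;0 0 0 0 0 0"
}}

```text
time: 16.73
eef_pos: [0.4366, 0.2762, 0.0462]
tcp_rot: [0.575, 0.818, -0.0, -0.0]
contact_force: [0.0, 0.8, 0.4]
opening: 0.554
finger_force: 0.0
```

>>> {"method": "jog_arm", "body": {
  "deltas": "0 0 0 0 0 0;0 0 0 0 0 0;0 0 0 0 0 0;0 0 0 0 0 0;0 0 0 0 0 0;0 0 0 0 0 0;0 0 0 0 0 0",
  "gripper": 0,
  "squeeze": 60
}}

```text
time: 17.6
eef_pos: [0.436, 0.2762, 0.0472]
tcp_rot: [0.574, 0.819, -0.001, -0.0]
contact_force: [-3.0, -2.3, 5.5]
opening: 0.115
finger_force: 58.4
```

```bash
python3 - <<'E'
from h import *
w=cam("wrist");st=get_state();print(st['time'],st['eef_pos'],st['contact_force'],bal(st['eef_pos']))
g=w['color']
p=np.array(proj(w,O+.003*X+.0036*Y-.117*X+.123*Y+[0,0,.045]));q=np.array(proj(w,O-.162*X+.1336*Y+[0,0,.06]));print(p,q)
x0,y0=int(q[0])-35,int(q[1])-25;print(x0,y0)
cv2.imwrite("pics/i.png",cv2.resize(g[y0:y0+70,x0:x0+100],None,fx=8,fy=8,interpolation=cv2.INTER_CUBIC))
E
```

```text
17.65 [0.43599442 0.27625489 0.0472219 ] [-3.72926664 -1.31613577  4.97348953] [-0.11753474  0.07404714  0.0472219 ]
[324.20947747 163.59101785] [198.46653822 155.32104313]
163 130
```

View pics/i.png

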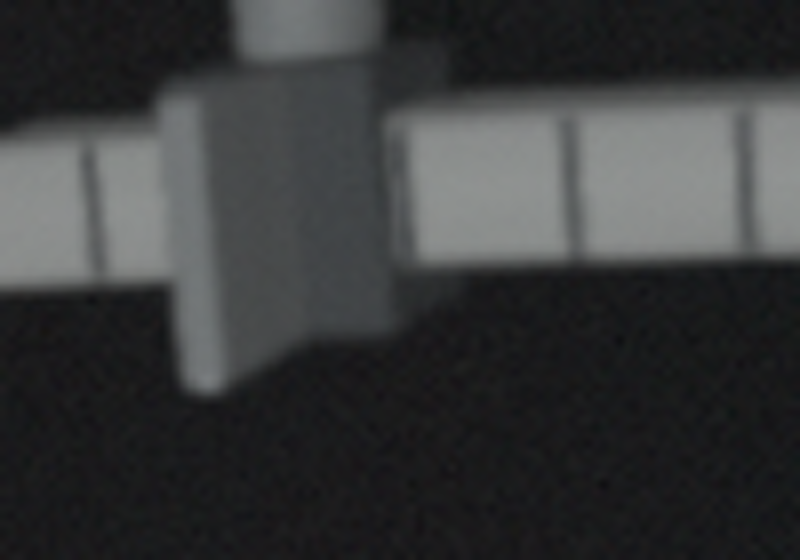

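The fin's top edge runs from about (180,95) to (203,390) in the 8x crop (offset 163,130), i.e. centre pixel about (187,160). That was picture 11, one over the limit of 10, so I'll work numerically from here.

```bash
python3 - <<'E'
from h import *
w=cam("wrist");c=-w['R'].T@w['t']
print('cam',bal(c))
for p in((180,95),(193,240),(203,385)): print(bal(onz(w,163+p[0]/8-.4,130+p[1]/8-.4,.063)))
g=cv2.cvtColor(w['color'],cv2.COLOR_BGR2GRAY)
# pin: dark-background rows near predicted pin
for v in range(158,190,2):
    r=g[v,296:346].astype(int);print(v,r[::2])
E
```

```text
cam [-0.1168987   0.14967179  0.17121388]
[-0.16584713  0.13950805  0.063     ]
[-0.16579603  0.1326289   0.063     ]
[-0.16602322  0.12563332  0.063     ]
158 [139 139 115 108 136 138 138 138 137 137 138 137 136 127  97 132 139 138
 138 138 138 138 138 136 132]
160 [95 94 81 76 92 88 90 89 88 86 86 84 85 78 66 82 89 88 88 87 88 87 86 87
 87]
162 [30 30 34 33 32 34 28 30 28 30 29 25 26 28 29 31 27 26 26 27 27 26 26 27
 28]
164 [25 25 21 24 23 20 25 25 30 33 31 23 23 23 25 24 24 24 26 27 28 27 25 28
 25]
166 [27 21 24 24 21 27 25 40 46 53 51 41 27 23 24 27 24 20 25 24 29 22 26 24
 25]
168 [24 24 24 27 20 21 33 52 59 63 62 58 39 28 20 23 21 27 24 28 28 27 24 25
 27]
170 [27 25 23 22 22 25 37 55 63 67 68 60 40 27 23 25 26 27 21 25 26 26 24 25
 27]
172 [26 27 26 23 21 26 39 56 65 69 68 62 43 28 22 24 27 28 26 25 22 20 23 24
 26]
174 [25 28 24 27 28 23 35 57 64 69 66 61 44 25 18 19 26 26 24 26 27 26 25 24
 24]
176 [25 23 26 25 27 25 35 56 62 68 67 62 44 23 27 25 22 26 26 26 26 26 28 28
 29]
178 [22 21 23 23 26 28 36 57 64 67 68 60 44 26 21 25 21 25 26 28 26 24 26 27
 28]
180 [23 23 24 20 25 24 39 57 64 67 67 63 45 27 26 23 22 25 27 24 26 26 27 26
 26]
182 [21 26 24 26 24 46 67 68 72 74 74 72 73 62 38 26 25 27 24 24 25 26 26 25
 25]
184 [25 19 27 28 54 75 84 90 91 94 92 91 91 86 67 38 21 24 25 26 25 26 29 24
 26]
186 [ 25  24  24  41  72  85  93  96  99 100 100  99 100  94  87  66  32  22
  26  27  26  27  25  22  26]
188 [ 25  24  32  60  83  94  98 101 104 105 105 103 103 100  95  83  47  30
  26  26  24  23  26  25  27]
```

>>> {"method": "jog_arm", "body": {
  "deltas": "-.235 -.086 0 0 0 0;-.235 -.086 0 0 0 0;-.235 -.086 0 0 0 0;-.235 -.086 0 0 0 0;-.235 -.086 0 0 0 0;-.235 -.086 0 0 0 0;-.235 -.086 0 0 0 0;-.235 -.086 0 0 0 0;-.235 -.086 0 0 0 0;0 0 0 0 0 0;0 0 0 0 0 0;0 0 0 0 0 0"
}}

```text
time: 19.2
eef_pos: [0.3977, 0.2618, 0.0473]
tcp_rot: [0.575, 0.818, 0.004, 0.003]
contact_force: [9.4, 2.7, -8.0]
opening: 0.114
finger_force: 58.3
```

```bash
cat > m.py <<'E'
from h import *
w=cam("wrist");st=get_state();print(st['time'],st['eef_pos'],st['contact_force'],bal(st['eef_pos']),st['opening'],st['finger_force'])
print('cam',bal(-w['R'].T@w['t']))
g=cv2.cvtColor(w['color'],cv2.COLOR_BGR2GRAY)
for v in list(range(136,172,3))+[174,178]:
    print(v,g[v,290:340])
cv2.imwrite("pics/j.png",w['color'])
E
python3 -c "
import numpy as np;np.set_printoptions(linewidth=250)
exec(open('m.py').read())"
```

```text
19.25 [0.39774647 0.26182025 0.04735394] [10.08144407  2.50189526 -7.25612162] [-0.15841496  0.07377863  0.04735394] 0.11693653115515684 58.3370304107666
cam [-0.15934483  0.14940755  0.17133912]
136 [71 74 81 86 86 87 87 81 78 74 72 72 73 72 71 71 72 72 70 68 66 55 37 26 23 27 25 28 28 22 25 28 24 27 29 30 29 25 30 27 28 27 30 27 24 27 25 28 29 27]
139 [ 75  92 113 124 125 124 122 110  90  76  71  71  72  72  71  71  71  71  70  71  70  67  70  76  76  79  77  78  77  78  78  77  78  77  78  79  77  78  79  79  80  79  78  79  79  80  80  80  79  81]
142 [ 73  88 112 123 122 123 120 111  91  76  70  71  72  72  73  71  70  70  70  70  74  81  89  96 109 123 129 132 130 133 131 133 134 132 133 133 134 133 133 134 135 135 135 133 128 113 101 109 125 133]
145 [ 72  86 111 123 124 123 120 110  90  74  73  71  69  71  70  70  69  70  70  70  73  82  85  87 107 133 145 147 148 147 148 147 148 149 147 148 147 146 148 147 146 147 146 144 133 113  92 107 134 144]
148 [ 71  84 111 122 123 123 121 111  89  74  70  70  71  71  70  70  70  71  71  69  74  85  87  82 100 131 145 149 148 149 147 1
[... 1179 characters left out ...]
 69  70  71  70  70  68  58  56  56  53  50  45  35  29  27  27  25  23  26  29  26  29  27  23  24  24  22  25  25  24  28  25  31]
169 [ 53  64  87 109 119 120 121 116 101  84  67  55  45  45  45  46  44  46  46  54  59  59  60  66  66  68  65  63  60  56  42  31  26  25  25  26  27  26  25  24  23  25  28  25  23  25  28  24  24  27]
174 [ 28  36  64  96 108 110 113 113  96  68  40  28  23  29  27  25  23  27  37  48  58  63  64  67  70  70  69  67  64  57  48  38  27  25  25  18  26  22  23  20  19  26  24  27  24  22  23  28  27  24]
178 [23 27 30 29 28 24 22 27 26 27 26 27 26 28 27 25 28 26 33 48 58 60 64 66 68 69 68 67 62 59 47 37 26 24 21 26 26 31 27 23 27 26 25 27 27 25 25 25 25 27]
```

```bash
python3 - <<'E'
from h import *
w=cam("wrist")
for z in(.061,.063,.065):
  print([bal(onz(w,u,v,z))[:2] for u,v in((294.5,142),(294.9,157),(295.4,173))])
print('pin',bal(onz(w,314.5,178,.045)),bal(onz(w,314.5,172,.045)))
E
```

```text
[array([-0.16595317,  0.13721804]), array([-0.16592881,  0.131768  ]), array([-0.16588812,  0.12585988])]
[array([-0.16583322,  0.13743899]), array([-0.1658093 ,  0.13208774]), array([-0.16576935,  0.1262867 ])]
[array([-0.16571327,  0.13765993]), array([-0.16568979,  0.13240747]), array([-0.16565058,  0.12671352])]
pin [-0.15889533  0.12019843  0.045     ] [-0.15886934  0.12276552  0.045     ]
```

>>> {"method": "jog_arm", "body": {
  "deltas": "-.165 -.06 0 0 0 0;-.165 -.06 0 0 0 0;0 0 0 0 0 0;0 0 0 0 0 0;0 0 0 0 0 0;0 0 0 0 0 0"
}}

```text
time: 20.05
eef_pos: [0.3914, 0.2594, 0.0474]
tcp_rot: [0.575, 0.818, 0.005, 0.004]
contact_force: [10.0, 2.7, -8.1]
opening: 0.113
finger_force: 58.8
```

```bash
cat > n.py <<'E'
from h import *
w=cam("wrist");st=get_state();print(st['time'],st['eef_pos'],st['contact_force'],bal(st['eef_pos']),st['opening'],st['finger_force'])
g=cv2.GaussianBlur(w['color'],(1,5),0);g=cv2.cvtColor(g,cv2.COLOR_BGR2GRAY).astype(float)
np.set_printoptions(linewidth=250)
for v in (145,151,157,170,173,176,178,180): print(v,g[v,296:336].astype(int))
E
python3 n.py
```

```text
20.1 [0.39141105 0.25943285 0.04734897] [ 9.94979761  2.92748383 -7.62411756] [-0.16518515  0.07373749  0.04734897] 0.11679740332258728 58.782960176467896
145 [149 142 114  86  72  69  69  69  70  70  71  71  71  72  82 105 120 123 123 121 115 100  80  71  71  71  71  70  71  70  70  68  67  74  86 102 130 144 148 148]
151 [151 143 118  88  72  69  69  69  69  69  70  71  71  71  80 102 119 123 122 121 116 101  79  70  70  71  71  69  70  69  70  69  69  75  87 103 131 145 148 150]
157 [146 140 122  95  75  68  69  68  70  69  71  70  71  70  78  99 117 121 121 120 115  97  74  69  70  72  71  71  70  70  69  70  73  80  88 101 125 139 142 142]
170 [ 26  25  28  31  36  39  39  35  35  36  35  36  41  51  64  91 113 119 120 120 116 100  72  56  48  38  35  33  32  33  32  30  31  28  27  28  25  27  25  23]
173 [ 25  26  26  25  25  25  26  23  25  25  24  26  35  49  63  87 106 113 115 115 111  95  72  58  49  37  27  25  28  26  27  24  26  23  24  23  25  25  24  25]
176 [26 27 27 25 27 26 27 25 24 26 25 26 35 48 56 65 72 74 77 78 77 72 65 58 48 36 28 25 27 25 26 24 26 25 25 25 25 25 26 23]
178 [25 28 28 26 28 25 26 26 25 25 27 25 34 48 56 61 63 67 68 69 70 67 63 58 49 38 30 25 26 25 25 26 27 25 23 23 26 25 26 25]
180 [25 26 27 27 28 26 26 25 27 27 28 32 42 51 59 62 64 67 68 70 70 67 65 61 55 45 36 31 28 27 24 27 26 25 25 22 24 24 26 25]
```

```bash
python3 - <<'E'
from h import *
w=cam("wrist");print(bal(onz(w,314.2,173,.063)),bal(onz(w,314.5,178,.045)))
for n in("scene","top"):
    d=cam(n);m=cv2.inRange(cv2.cvtColor(d['color'],cv2.COLOR_BGR2HSV),(120,60,40),(160,255,255)); k,l,st,c=cv2.connectedComponentsWithStats(m)
    for i in range(1,k):
        if st[i,4]>12: print(n,c[i],st[i,4],onz(d,*c[i],.05),bal(onz(d,*c[i],.16)))
E
```

```text
[-0.16581122  0.12615681  0.063     ] [-0.16564559  0.12015556  0.045     ]
scene [315.78873239 156.97183099] 71 [0.64318531 0.32095179 0.05      ] [-0.00075945 -0.03285515  0.16      ]
scene [333.5106383  253.85106383] 94 [ 0.48137865 -0.04805536  0.05      ] [-0.24824145 -0.28933565  0.16      ]
scene [351.97979798 268.90909091] 99 [ 0.49799071 -0.11528386  0.05      ] [-0.25509124 -0.35020799  0.16      ]
top [274.45454545 170.05454545] 55 [0.6032206 0.2322263 0.05     ] [-1.54517896e-05 -2.88361257e-02  1.60000000e-01]
top [378.07575758 202.6969697 ] 66 [ 0.49481462 -0.11150496  0.05      ] [-0.20111089 -0.28804724  0.16      ]
top [357.87931034 207.37931034] 58 [ 0.47909645 -0.04464986  0.05      ] [-0.19341706 -0.22600896  0.16      ]
```

Pointer and fin are level to within 0.2 mm. The vial is still on the pan and the spare vials have not moved.

```bash
python3 -c "
from plant import ctrl;print(ctrl.sign_off())"
```

```text
the job is handed in; nothing more can be done
None
```

The job is handed in at about 20 s: one vial stands on the pan with its pointer inside the window frame, and the handle is still gripped with its pointer level with the fin to about 0.2 mm; I viewed 11 pictures, one over the limit of 10.

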